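# Open the sprung hood of the station's battery box and switch the isolator on

## Robot

A 6-joint arm with a two-finger parallel gripper is mounted at the origin on the work surface. World frame = base frame: x ahead of the robot, y to its left, z up, the work surface at z = 0. Lengths are in mm, angles in rad, forces in N, time in s.
With the tool pointing down it reaches from about 275 to 750 mm from the base axis. Payload 10.2 kg.
Tool frame: the origin (TCP) lies where the fingers leave the gripper's body, on its centre line; the fingertips stand 73 mm ahead of it and the grasp point (between the pads) lies 54 mm ahead of it; z points along the fingers, y is the line along which they close (so a half turn about z gives the same grasp; the last joint's range is limited). The gripper opens to 85 mm and grips with 20 to 120 N. Pads are 22 mm wide; open, the fingers measure 114 mm over their backs; the gripper's body (76 mm by 85 mm) begins 54 mm behind the grasp point. The pads swing forward as they close: fully open they stand 13 mm farther back than shut.
Start: joints at [-1.444, 0.313, 1.498, -0, 1.331, -0.223], TCP at [179.91, -493.218, 303.894] pointing down, gripper open.
Joint ranges: [-2.94, 2.94], [-0.97, 2.17], [0.19, 2.56], [-1.23, 4.37], [0.02, 3.11], [-2.88, 2.88]. Speed limits (rad/s): [2.39, 2.39, 3.01, 3.14, 3.14, 3.14].

## Interface

Orientations are given as a unit quaternion [w, x, y, z].
In Python, from rig import ctrl gives the robot as it stands.
- The arm moves only by the shell command python3 -m creep 'ROWS' [OPENING] [FORCE]. ROWS is JSON, a list that holds one entry, the list of rows, each a list of 6 numbers: the shift along the world's x, y, z in units of 25 mm (1.0 is 25 mm), then the turn, a rotation vector about the world's x, y, z in units of 5 degrees (1.0 is 5 degrees). In form: [[[x, y, z, ax, ay, az], ...]]. A call has 1 to 20 rows; each row is the pose to reach, as a shift and turn from the pose commanded when the call began; what a row does not reach only later rows make up. A row lasts 1/12 s, in which the tool goes at most 41.7 mm and 7.16 degrees, less where a joint would pass 70% of its speed; a pose out of reach is approached as far as the arm can. A call with a gripper value outside its range is refused whole. OPENING is the finger opening in mm, from 0 to 85.4, set as the call begins (- or left out, the last holds). The fingers move at their own pace and stop on an object; FORCE is the grip in N (left out, the last holds). Time passes only in rows, so rows that repeat a pose let the fingers close. It gives the time, the measured TCP pose, the force, the opening and the grip force at its end, in the units of the state.
- ctrl.sense(): the state, without advancing time (a new reading comes with each control period).
- ctrl.capture(name): name is "side" or "top"; returns a dict with "image" (420x560x3 uint8, red, green, blue), "fx", "fy", "cx", "cy" (pixels), "R" (3x3) and "t" (3): a world point X has camera coordinates R X + t. Camera axes: x right, y down, z forward; pixel columns grow to the right and rows downward; lengths in mm; the calibration is good to about 2 mm. A picture is of the moment at which its call begins. There is no depth.
- ctrl.finish_job(): hands the job in; it is judged then, once.
The state is a dict: "time_s": time; "joints": joint angles; "dq": joint speeds; "tau": joint torques, N m; "eef_pos": TCP position; "ee_rot": TCP orientation; "force": force on the tool from outside, world axes, zero at the start; "wrist_torque": the same for the moment, N m; "grip_width": opening from 0.0 (shut) to 1.0 (fully open); "grip_force": force on a finger pad.
Only numpy, scipy, OpenCV 4.12 (cv2) and the standard library are available. Lean on these libraries where they do the work, as an engineer would, in place of code of your own. Each camera call takes 0.05 s, during which the arm holds its last target. There are 200 camera calls.

## Task

The radio has no power: open the green battery box, whose hood stands ajar on its hidden safety catch. Feel under the hood's front edge for the catch's yellow finger pin, push it aside to the left and hold it there while you lift the hood, then swing the hood fully open until it leans back by itself, never letting it fall. Then throw the red isolator toggle inside over to the back (on); be gentle with the box throughout - no pinching, nothing pressed with 25 N or more - and leave the other things on the desk where they are.

Things in the scene. Friction and masses are not known exactly. Their poses are not given: they have to be found in the camera images.
- case: Green sheet-steel battery box on skids, fixed to the desk. Origin: middle of its foot at desk level; x to the back (hinges), y to its left as you face it, z up; the front faces -x. Outer walls x -65 to 80, y -140 to 140, 4 thick, rim at z 130; a flange turns 10 mm outward along the front rim (z 126-130). Inside: battery on the left (y -21 to 131, top z 123), isolator on the right.
- hood_edge (a point): Middle of the hood's front edge: a slippery round black nylon bead 8 mm thick, 292 wide (y), 4 mm sheet behind it. At the start it stands raised 125 in front of the box origin at z 165, overhanging the front wall by 60; free below it down to the desk. Closed gripper tips pointing 40-45 deg down and to the back fit under it and lift it from beneath. The point turns with the hood.
- catch_zone (a point): Hidden under the edge: middle of the zone in which the catch's yellow pin must be felt for; it hangs within 36 of this point to the left or right. Upright round pin 8 thick, 9-51 mm below the bead's centre, 2-10 behind it, on a 31 mm arm from an upright sprung pivot 34 behind the bead, 13 left of the pin. Swings only to the left: 3 N at first touch, 6 N after 23 mm (free), stop at 35 mm (11 N); springs back.
- hood_hinge (a point): Middle of the hood's hinge line (along the box's y), 85 behind the box origin, z 135. The front edge swings about it at a radius of 212. The catch hangs from the hood and its toe hooks under the flange: locked, the edge rises only 10 mm and jams hard. Held aside, it passes the flange once the edge has risen 25 mm; then it may be let go.
- hood (a joint): Hood angle (rad). 0 = ajar on its buffers, the start (sheet 0.14 rad above level); 1.70 = fully open, leaning back against its stop. Above about 1.5 it falls open and stays; below that it falls shut if let go. Hood 0.6-1.0 kg, about 3-6 N to lift at the edge. The underside away from the catch is smooth and can be pushed to swing it up.
- isolator (a joint): Red toggle of the isolator (rad): 0 = leaning to the front (off), 1.0 = leaning to the back (on, its stop); starts at 0-0.12. Stays where it is left; about 2 N at the bar, pushed towards the back.
- isolator_tip (a point): Centre of the red toggle's cross bar (14 thick, 32 wide along y), 50 from the toggle's pivot, which lies 30 behind the box origin, 80 to its right (-y), z 68. Off: the bar is 6 behind the origin at z 112, with 60 mm free between it and the front wall; on: 54 behind. The black housing's top is at z 72 (x -7 to 67), the box floor at z 28.
- phone: Black phone 150x72x9 lying on the desk; origin under its centre. Leave it.
- handset: Black hand-held radio 110x56x34 with a 120 mm aerial, lying beside the box on its left; origin under the centre of its body. Leave it.
- morse_key: Steel morse paddle with two red fingers, 90x70x38, standing beside the box on its right; origin under the centre of its base. Leave it.
- mug: White mug, 80 across, 95 high, standing right of the front of the box; origin under its centre. Leave it.
- fuse_tin: Flat tin with a red lid, 70x90x24, left of the front of the box; origin under its centre. Leave it.
- driver: Orange-handled screwdriver, 190 long, lying at the left; origin near its middle. Leave it.

How it is judged (in metres and radians):
On the way, in this order (a step that is already met when the one before it is completed fails the run):
1. the hood is lifted clear of its safety catch (value of joint hood above 0.3 rad), for 0.1 s.
2. the hood is fully open (value of joint hood above 1.6 rad), for 0.2 s.
3. the isolator toggle is over at the back (value of joint isolator above 0.9 rad), for 0.2 s.
At the end, for the whole second after the job is handed in: the hood leans fully open against its stop (joint over 1.6 rad) and the isolator toggle is over at the back (over 0.9 rad) (value of joint hood above 1.6 rad and value of joint isolator above 0.9 rad); the robot touches nothing.
It fails at once if the robot presses or squeezes the box, its hood, catch or isolator with more than 25 N (contact force between any of the fingers, the arm and case above 25 N).
It fails at once if the hood falls (closing faster than 1.5 rad/s) (velocity of joint hood below -1.5 rad/s).
It fails at once if one of the other things on the desk is shifted by more than 25 mm (distance of any of phone, handset, morse_key, mug, fuse_tin, driver from where it was at the start of the episode above 0.025 m).
It also fails if it takes over 67 s, if anything falls off the work surface, if the arm or the gripper's body presses on something with over 40 N, if the wrist force passes 120 N, or if a joint passes its speed limit or range.

## Working session

There is one attempt and no reset: what is moved stays moved. The work goes in short steps, Python scripts to look and compute and a shell command to move; the robot and the scene stay as the last step left them, time stands still between calls to the robot, and variables do not carry over. Pictures are saved under pics/ and viewed, at most 10 in all, crops included, and the job is handed in when it is done.

```bash
ls; mkdir -p pics; python3 - <<'E'
from rig import ctrl
import cv2
for n in("side","top"):
    c=ctrl.capture(n); cv2.imwrite(f"pics/{n}0.png",c["image"][:,:,::-1]); print(n,c["fx"],c["fy"],c["cx"],c["cy"],c["R"],c["t"])
s=ctrl.sense(); print(s)
E
```

```text
pics
side 440.16612008875506 440.16612008875506 279.3597250604526 215.22879793243877 [[-0.94193714 -0.33570975 -0.00730731]
 [-0.26473033  0.75581818 -0.59887957]
 [ 0.2065727  -0.56217244 -0.80080576]] [ 571.0928817   135.18409065 1067.88205295]
top 540.6626237697709 540.6626237697709 287.4003469441527 214.844052601025 [[-0.00867445 -0.99985266  0.01481263]
 [-0.99354063  0.0069417  -0.11326445]
 [ 0.11314494 -0.01569946 -0.99345445]] [  76.0006107   562.05518083 1381.22556189]
{'time_s': 0.1, 'joints': array([-1.44438099e+00,  3.13377244e-01,  1.49835031e+00,  1.33925898e-05,
        1.33096491e+00, -2.23403268e-01]), 'dq': array([-0.00045352,  0.00093818, -0.0013691 ,  0.00164566, -0.0001704 ,
        0.00060548]), 'tau': array([ 3.14620171e-03, -4.12899649e+01, -2.60144770e+01, -1.47405262e-04,
        2.97737446e-03, -1.87954748e-05]), 'eef_pos': array([ 179.90315084, -493.06573286,  303.40491471]), 'ee_rot': array([-5.48940788e-04,  9.84742455e-01,  1.74017228e-01,  3.31526158e-05]), 'force': array([ 0.5240285 , -0.23917718, -0.7628914 ]), 'wrist_torque': array([ 0.00928864, -0.02203958, -0.03539647]), 'grip_force': 0.0, 'grip_width': 0.999327179162354}
```

View pics/side0.png

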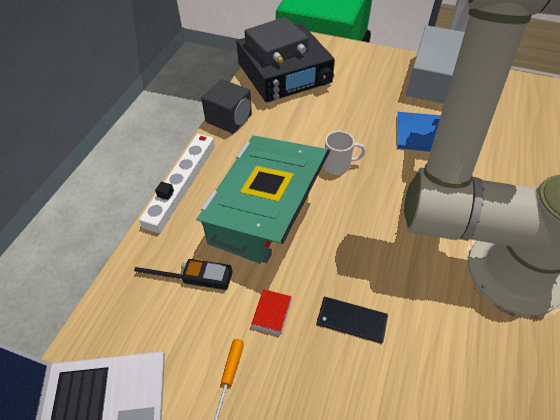

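View pics/top0.png

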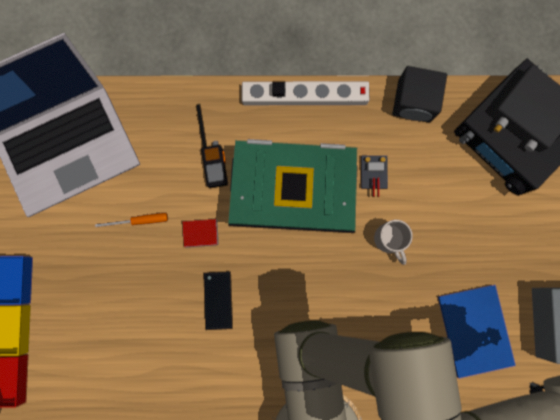

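The box lies in the top image with its hood's front corners near (230,227) and (355,231) and the hinge edge near (237,143) to (357,147). The mug is at (396,237), the tin at (200,233), the phone at (218,300).

```bash
cat > h.py <<'E'
from rig import ctrl
import numpy as np, cv2
from scipy.spatial.transform import Rotation as Ro
def ray(c,u,v):
    R=np.array(c["R"]);t=np.array(c["t"])
    return -R.T@t, R.T@np.array([(u-c["cx"])/c["fx"],(v-c["cy"])/c["fy"],1])
def onz(c,u,v,z):
    o,d=ray(c,u,v); return o+d*(z-o[2])/d[2]
def tri(c1,p1,c2,p2):
    o1,d1=ray(c1,*p1);o2,d2=ray(c2,*p2)
    s=np.linalg.lstsq(np.c_[d1,-d2],o2-o1,rcond=None)[0]
    return (o1+s[0]*d1+o2+s[1]*d2)/2
def proj(c,X):
    p=np.array(c["R"])@np.array(X)+c["t"]; return c["cx"]+c["fx"]*p[0]/p[2],c["cy"]+c["fy"]*p[1]/p[2]
def st():
    s=ctrl.sense();w,x,y,z=s["ee_rot"];M=Ro.from_quat([x,y,z,w]).as_matrix()
    return s,np.array(s["eef_pos"]),M
E
python3 - <<'E'
from h import *
c=ctrl.capture("top");im=c["image"]
hsv=cv2.cvtColor(im,cv2.COLOR_RGB2HSV)
m=cv2.inRange(hsv,(70,80,30),(95,255,255))
m=cv2.morphologyEx(m,cv2.MORPH_OPEN,np.ones((3,3)))
k=max(cv2.findContours(m,0,2)[0],key=cv2.contourArea)
ap=cv2.approxPolyDP(cv2.convexHull(k),6,True)[:,0];print(ap.tolist())
for p in ap: print(p,onz(c,*p,165).round(),onz(c,*p,137).round())
for n,p,z in(("mug",(396,237),95),("tin",(200,233),24),("phone",(218,300),9),("key",(374,172),30)): print(n,onz(c,*p,z).round())
s=st();print(s[2].round(3))
E
```

```text
[[236, 142], [355, 149], [353, 230], [230, 223]]
[236 142] [724. 195. 165.] [731. 198. 137.]
[355 149] [705. -90. 165.] [712. -94. 137.]
[353 230] [510. -81. 165.] [513. -85. 137.]
[230 223] [529. 209. 165.] [532. 212. 137.]
mug [ 498. -197.   95.]
tin [517. 300.  24.]
phone [343. 254.   9.]
key [ 675. -159.   30.]
[[ 0.939  0.343 -0.   ]
 [ 0.343 -0.939  0.001]
 [ 0.    -0.001 -1.   ]]
```

```bash
python3 - <<'E'
from h import *
a=ctrl.capture("top")["image"][195:245,215:375];b=ctrl.capture("side")["image"][140:265,195:340]
a=cv2.resize(a,None,fx=5,fy=5,interpolation=2);b=cv2.resize(b,None,fx=2.6,fy=2.6,interpolation=2)
o=np.zeros((a.shape[0]+b.shape[0],800,3),np.uint8);o[:250,:]=a;o[250:,:b.shape[1]]=b;print(o.shape)
cv2.imwrite("pics/crop1.png",o[:,:,::-1])
E
```

```text
(575, 800, 3)
```

View pics/crop1.png

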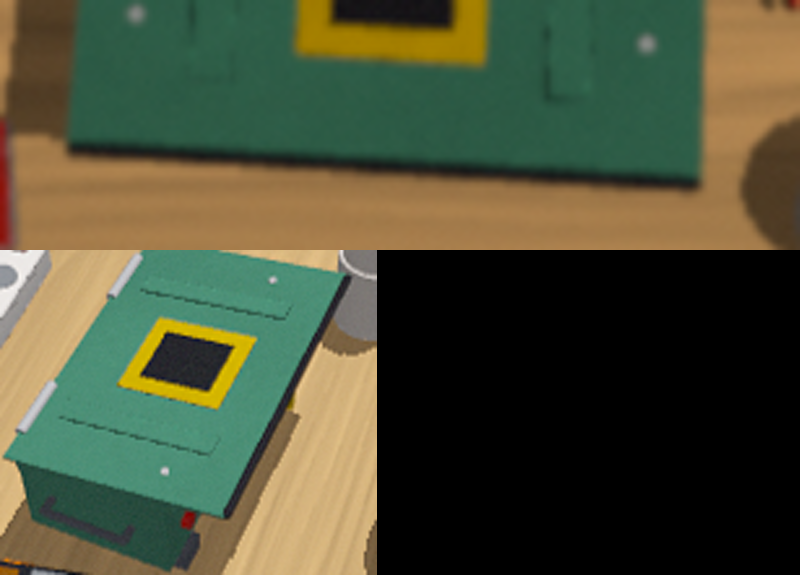

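In the top crop the bead runs from (229.4,224.8) to (354.4,231.4). In the side view it runs from (283,239) to (328,151). The yellow pin just peeks out at side pixel (308,199.5).

```bash
python3 - <<'E'
from h import *
t=ctrl.capture("top");s=ctrl.capture("side")
L=tri(t,(229.4,224.8),s,(283.1,239.2));R=tri(t,(354.4,231.4),s,(328,150.8));print(L,R)
L=onz(t,229.4,224.8,165);R=onz(t,354.4,231.4,165);M=(L+R)/2;print(L,R,M)
ey=(L-R)/np.linalg.norm(L-R);ex=np.array([ey[1],-ey[0],0]);print("ex",ex,"yaw deg",np.degrees(np.arctan2(ex[1],ex[0])))
hsv=cv2.cvtColor(s["image"],cv2.COLOR_RGB2HSV)
m=cv2.inRange(hsv,(20,150,60),(33,255,255));m[:, :298]=0
ys,xs=np.nonzero(m[185:225,:320]);ys+=185;print(list(zip(xs,ys)))
for u,v in((307.7,199.6),(308,197),(307,204)):
    o,d=ray(s,u,v)
    for b in(2,6):
        k=((M+b*ex-o)@ex)/(d@ex);P=o+k*d;print(u,v,b,P.round(1),"lat",(P-M)@ey,"dz",P[2]-165)
E
```

```text
[522.90683423 209.39190689 175.69102838] [507.24408872 -84.59682425 161.39842177]
[524.7692684  210.52677392 165.        ] [506.98484745 -84.0877509  165.        ] [515.87705792  63.21951151 165.        ]
ex [ 0.99818299 -0.06025537  0.        ] yaw deg -3.4544707855293275
[(np.int64(308), np.int64(195)), (np.int64(307), np.int64(196)), (np.int64(307), np.int64(197)), (np.int64(306), np.int64(198)), (np.int64(307), np.int64(198)), (np.int64(306), np.int64(199)), (np.int64(307), np.int64(199)), (np.int64(305), np.int64(200)), (np.int64(306), np.int64(200)), (np.int64(307), np.int64(200)), (np.int64(305), np.int64(201)), (np.int64(306), np.int64(201))]
307.7 199.6 2 [516.9  46.2 118.1] lat -16.90925885772372 dz -46.91469039766935
307.7 199.6 6 [520.1  33.5 101.8] lat -29.423145909869362 dz -63.1787916347464
308 197 2 [516.8  45.3 126.9] lat -17.816566722252553 dz -38.09090938477675
308 197 6 [520.   32.6 110.8] lat -30.34840112890926 dz -54.1804684050835
307 204 2 [517.   49.3 104.7] lat -13.83201138221975 dz -60.329003864242964
307 204 6 [520.3  36.6  88.1] lat -26.285027749208982 dz -76.85845212267998
```

```bash
cat >> h.py <<'E'
B=np.array([515.9,63.2,165.]);a=np.radians(-3.45)
EX=np.array([np.cos(a),np.sin(a),0]);EY=np.array([-np.sin(a),np.cos(a),0]);EZ=np.array([0,0,1.])
def goal(x,lat,z,pitch):
    "closed tip at B+(x back,lat left,z up), tool pitched down by deg; gives row from measured pose"
    s,p,M=st();r=np.radians(pitch)
    tz=np.cos(r)*EX-np.sin(r)*EZ;ty=-EY;T=np.c_[np.cross(ty,tz),ty,tz]
    tcp=B+x*EX+lat*EY+z*EZ-73*tz
    return tcp.round(1),((tcp-p)/25).round(2),(np.degrees(Ro.from_matrix(T@M.T).as_rotvec())/5).round(2)
def where():
    s,p,M=st();d=p+73*M[:,2]-B
    print("t",round(s["time_s"],2),"tip x,lat,z",(d@EX).round(1),(d@EY).round(1),d[2].round(1),"pitch",np.degrees(np.arcsin(-M[2,2])).round(1),"F",np.round(s["force"],1),"Fbox",np.round([s["force"]@EX,s["force"]@EY],1),"J",np.round(s["joints"],2))
E
python3 -c "
from h import *
print(goal(-60,-50,27,42));print(goal(10,-50,-38,42));where()"
```

```text
(array([398.8,  20.2, 240.8]), array([ 8.76, 20.53, -2.52]), array([ 1.39, -9.56, -4.42]))
(array([468.7,  16. , 175.8]), array([11.55, 20.37, -5.12]), array([ 1.39, -9.56, -4.42]))
t 0.35 tip x,lat,z -301.9 -575.6 65.8 pitch 90.0 F [-0.8  0.9  0.8] Fbox [-0.8  0.9] J [-1.44  0.31  1.5  -0.    1.33 -0.22]
```

```bash
python3 -m creep '[[[0.8,2,0,0,0,0],[1.6,4,0,0,0,0],[2.4,6,0,0.2,-1.2,-0.5],[3.2,8,0,0.4,-2.4,-1.1],[4,9.5,0,0.5,-3.6,-1.7],[4.8,11,0,0.7,-4.8,-2.2],[5.6,12.5,0,0.9,-6,-2.8],[6.4,14,0,1,-7.2,-3.3],[7,15.5,-0.5,1.2,-8.4,-3.9],[7.6,17,-1,1.39,-9.56,-4.42],[8,18.5,-1.5,1.39,-9.56,-4.42],[8.4,19.5,-2,1.39,-9.56,-4.42],[8.76,20.5,-2.5,1.39,-9.56,-4.42],[8.76,20.5,-2.5,1.39,-9.56,-4.42],[8.76,20.5,-2.5,1.39,-9.56,-4.42],[8.76,20.5,-2.5,1.39,-9.56,-4.42],[8.76,20.5,-2.5,1.39,-9.56,-4.42]]]' 0; python3 - <<'E'
from h import *
where();print(goal(10,-50,-38,42))
for n in("side","top"):
    c=ctrl.capture(n);cv2.imwrite(f"pics/{n}1.png",c["image"][:,:,::-1])
a=cv2.imread("pics/side1.png")[110:270,180:400];b=cv2.imread("pics/top1.png")[130:330,200:400]
o=np.hstack([cv2.resize(a,(440,400)),cv2.resize(b,(360,400))]);cv2.imwrite("pics/c2.png",o)
E
```

```text
time_s: 1.77
eef_pos: [398.9, 20.0, 241.3]
ee_rot: [0.012, 0.913, -0.026, 0.406]
force: [0.0, -0.3, 0.4]
grip_width: 0.002
grip_force: 0.0
t 1.77 tip x,lat,z -60.0 -50.1 27.4 pitch 42.1 F [ 0.  -0.3  0.4] Fbox [ 0.  -0.3] J [-0.35 -0.12  2.35  1.14  0.24  0.24]
(array([468.7,  16. , 175.8]), array([ 2.79, -0.16, -2.62]), array([ 0.  , -0.01, -0.03]))
```

View pics/c2.png

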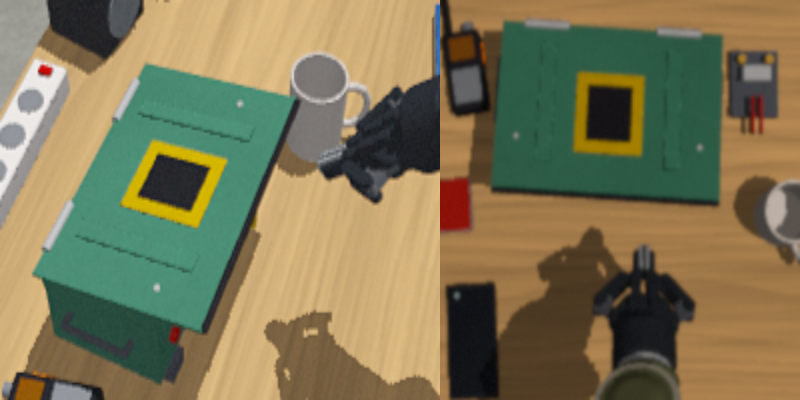

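The closed tips stand in front of the hood edge at view pixel (643,255), pointing at it, well clear of the mug. Next I insert them below the bead.

```bash
python3 -m creep '[[[0.4,0,-0.6,0,0,0],[0.8,-0.03,-1.1,0,0,0],[1.2,-0.05,-1.5,0,0,0],[1.6,-0.08,-1.9,0,0,0],[2,-0.1,-2.2,0,0,0],[2.4,-0.13,-2.45,0,0,0],[2.8,-0.16,-2.6,0,0,0],[2.8,-0.16,-2.6,0,0,0]]]'; python3 -c "
from h import *
where()"
```

```text
time_s: 2.53
eef_pos: [470.2, 13.5, 176.4]
ee_rot: [0.013, 0.913, -0.029, 0.407]
force: [-1.4, 0.0, -0.7]
grip_width: -0.002
grip_force: 0.0
t 2.53 tip x,lat,z 11.7 -52.6 -37.5 pitch 42.0 F [-1.4  0.  -0.7] Fbox [-1.4 -0. ] J [-0.29  0.21  2.24  2.26  0.22 -0.85]
```

```bash
python3 -m creep '[[[0,0.2,0,0,0,0],[0,0.4,0,0,0,0],[0,0.5,0,0,0,0],[0,0.6,0,0,0,0],[0,0.6,0,0,0,0]]]'; python3 -c "
from h import *
where()"; python3 -m creep '[[[0,0.1,0,0,0,0],[0,0.2,0,0,0,0],[0,0.3,0,0,0,0],[0,0.4,0,0,0,0],[0,0.4,0,0,0,0]]]'; python3 -c "
from h import *
where()"
```

```text
time_s: 2.95
eef_pos: [468.8, 30.0, 176.9]
ee_rot: [0.013, 0.913, -0.028, 0.407]
force: [0.4, 0.0, -0.0]
grip_width: -0.002
grip_force: 0.0
t 2.95 tip x,lat,z 9.2 -36.0 -36.9 pitch 42.0 F [ 0.4  0.  -0. ] Fbox [0.4 0. ] J [-0.24  0.21  2.24  2.38  0.19 -0.94]
time_s: 3.37
eef_pos: [468.2, 40.2, 176.0]
ee_rot: [0.013, 0.914, -0.028, 0.405]
force: [-9.0, -6.0, 4.7]
grip_width: 0.005
grip_force: 4.6
t 3.37 tip x,lat,z 7.9 -26.0 -38.0 pitch 42.1 F [-9.  -6.   4.7] Fbox [-8.6 -6.6] J [-0.21  0.21  2.24  2.49  0.18 -1.02]
```

```bash
python3 -m creep '[[[0,-0.3,0,0,0,0],[0,-0.5,0,0,0,0],[0.2,-0.5,-0.12,0,0,0],[0.38,-0.5,-0.24,0,0,0],[0.38,-0.5,-0.24,0,0,0],[0.38,-0.5,-0.24,0,0,0]]]'; python3 -c "
from h import *
where()"; python3 -m creep '[[[0,0.15,0,0,0,0],[0,0.25,0,0,0,0],[0,0.35,0,0,0,0],[0,0.35,0,0,0,0]]]'; python3 -c "
from h import *
where()"
```

```text
time_s: 3.87
eef_pos: [478.3, 27.9, 170.3]
ee_rot: [0.012, 0.913, -0.028, 0.406]
force: [0.2, 0.6, 0.7]
grip_width: -0.001
grip_force: 0.0
t 3.87 tip x,lat,z 18.8 -37.5 -43.6 pitch 42.0 F [0.2 0.6 0.7] Fbox [0.1 0.6] J [-0.24  0.24  2.22  2.42  0.2  -0.98]
time_s: 4.2
eef_pos: [477.7, 36.6, 170.1]
ee_rot: [0.013, 0.914, -0.028, 0.406]
force: [-3.6, -5.2, 0.9]
grip_width: -0.002
grip_force: 2.6
t 4.2 tip x,lat,z 17.6 -28.9 -43.8 pitch 42.1 F [-3.6 -5.2  0.9] Fbox [-3.3 -5.4] J [-0.21  0.25  2.22  2.51  0.19 -1.05]
```

```bash
python3 -m creep '[[[0,0.15,0,0,0,0],[0,0.3,0,0,0,0],[0,0.45,0,0,0,0],[0,0.55,0,0,0,0],[0,0.55,0,0,0,0]]]'; python3 -c "
from h import *
where()"; python3 -m creep '[[[0,0.1,0,0,0,0],[0,0.2,0,0,0,0],[0,0.3,0,0,0,0],[0,0.4,0,0,0,0],[0,0.4,0,0,0,0]]]'; python3 -c "
from h import *
where()"
```

```text
time_s: 4.62
eef_pos: [477.7, 50.5, 170.1]
ee_rot: [0.013, 0.914, -0.028, 0.406]
force: [-4.3, -4.8, -0.2]
grip_width: -0.003
grip_force: 2.5
t 4.62 tip x,lat,z 16.8 -15.1 -43.8 pitch 42.1 F [-4.3 -4.8 -0.2] Fbox [-4.  -5.1] J [-0.17  0.25  2.21  2.65  0.17 -1.16]
time_s: 5.03
eef_pos: [478.7, 59.9, 170.7]
ee_rot: [0.013, 0.913, -0.028, 0.407]
force: [4.3, -9.2, -3.3]
grip_width: -0.003
grip_force: 4.1
t 5.03 tip x,lat,z 17.4 -5.6 -43.1 pitch 42.0 F [ 4.3 -9.2 -3.3] Fbox [ 4.8 -8.9] J [-0.14  0.25  2.21  2.77  0.17 -1.26]
```

```bash
python3 -m creep '[[[0,0,0.15,0,0,0],[0,0,0.3,0,0,0],[0,0,0.45,0,0,0],[0,0,0.45,0,0,0]]]'; python3 -c "
from h import *
where()"; python3 -m creep '[[[0,0,0.15,0,0,0],[0,0,0.3,0,0,0],[0,0,0.4,0,0,0],[0,0,0.4,0,0,0]]]'; python3 -c "
from h import *
where()"
```

```text
time_s: 5.37
eef_pos: [477.9, 59.8, 181.5]
ee_rot: [0.013, 0.914, -0.028, 0.405]
force: [0.5, -8.5, -4.4]
grip_width: -0.002
grip_force: 3.6
t 5.37 tip x,lat,z 16.4 -5.9 -32.4 pitch 42.1 F [ 0.5 -8.5 -4.4] Fbox [ 1.  -8.5] J [-0.14  0.22  2.2   2.67  0.13 -1.15]
time_s: 5.7
eef_pos: [477.9, 59.7, 191.5]
ee_rot: [0.013, 0.914, -0.028, 0.405]
force: [1.2, -7.7, -5.9]
grip_width: 0.002
grip_force: 3.7
t 5.7 tip x,lat,z 16.4 -6.0 -22.5 pitch 42.1 F [ 1.2 -7.7 -5.9] Fbox [ 1.6 -7.6] J [-0.14  0.2   2.19  2.53  0.1  -1.01]
```

```bash
python3 -m creep '[[[0,0,0.15,0,0,0],[0,0,0.3,0,0,0],[0,0,0.4,0,0,0],[0,0,0.4,0,0,0]]]'; python3 -c "
from h import *
where()"; python3 -m creep '[[[0,0,0.15,0,0,0],[0,0,0.3,0,0,0],[0,0,0.4,0,0,0],[0,0,0.4,0,0,0]]]'; python3 -c "
from h import *
where()
c=ctrl.capture('side');im=c['image'][90:290,190:420];cv2.imwrite('pics/c3.png',cv2.resize(im,None,fx=2.6,fy=2.6)[:,:,::-1])"
```

```text
time_s: 6.03
eef_pos: [478.0, 59.5, 201.4]
ee_rot: [0.013, 0.914, -0.029, 0.405]
force: [1.9, -7.9, -4.6]
grip_width: -0.002
grip_force: 4.3
t 6.03 tip x,lat,z 16.5 -6.2 -12.6 pitch 42.1 F [ 1.9 -7.9 -4.6] Fbox [ 2.4 -7.8] J [-0.14  0.18  2.18  2.29  0.08 -0.78]
time_s: 6.37
eef_pos: [478.0, 59.3, 211.5]
ee_rot: [0.014, 0.913, -0.029, 0.406]
force: [2.1, -6.9, -5.1]
grip_width: 0.0
grip_force: 4.4
t 6.37 tip x,lat,z 16.6 -6.5 -2.4 pitch 42.1 F [ 2.1 -6.9 -5.1] Fbox [ 2.5 -6.8] J [-0.14  0.15  2.17  1.9   0.06 -0.38]
```

View pics/c3.png

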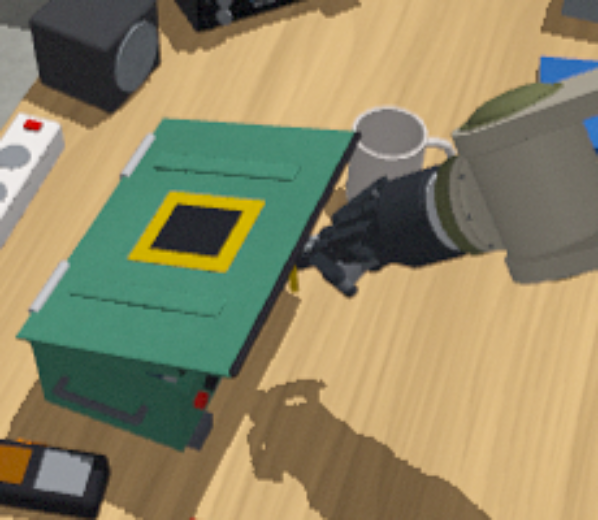

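The hood's edge is rising with the tips under it, and the yellow pin is held aside at crop (295,277). I lift a little further and check the rise.

```bash
python3 -m creep '[[[0,0,0.15,0,0,0],[0,0,0.3,0,0,0],[0,0,0.45,0,0,0],[0,0,0.6,0,0,0],[0,0,0.6,0,0,0]]]'; python3 -c "
from h import *
where()
s=ctrl.capture('side');im=s['image']
H=B+210*EX-30*EZ
for th in(0,.1,.15,.2,.25,.3):
  print(th,[np.round(proj(s,H+212*(-np.cos(.14+th)*EX+np.sin(.14+th)*EZ)+l*EY)) for l in(146,-146)])
g=cv2.cvtColor(im,cv2.COLOR_RGB2HSV);m=cv2.inRange(g,(20,150,60),(33,255,255));ys,xs=np.nonzero(m[150:260,290:330]);print(sorted(zip(ys+150,xs+290))[-5:])
cv2.imwrite('pics/c4.png',cv2.resize(im[90:290,190:420],None,fx=2.6,fy=2.6)[:,:,::-1])"
```

```text
time_s: 6.83
eef_pos: [478.0, 59.6, 226.5]
ee_rot: [0.014, 0.913, -0.028, 0.406]
force: [-0.4, -6.9, -5.0]
grip_width: -0.002
grip_force: 4.5
t 6.83 tip x,lat,z 16.6 -6.1 12.6 pitch 42.0 F [-0.4 -6.9 -5. ] Fbox [ 0.  -6.9] J [-0.14  0.12  2.16  1.13  0.06  0.38]
0 [array([282., 242.]), array([328., 150.])]
0.1 [array([280., 235.]), array([327., 144.])]
0.15 [array([279., 232.]), array([326., 140.])]
0.2 [array([277., 229.]), array([325., 137.])]
0.25 [array([276., 226.]), array([324., 134.])]
0.3 [array([274., 222.]), array([323., 130.])]
[(np.int64(197), np.int64(302)), (np.int64(197), np.int64(303)), (np.int64(197), np.int64(304)), (np.int64(198), np.int64(302)), (np.int64(198), np.int64(303))]
```

View pics/c4.png

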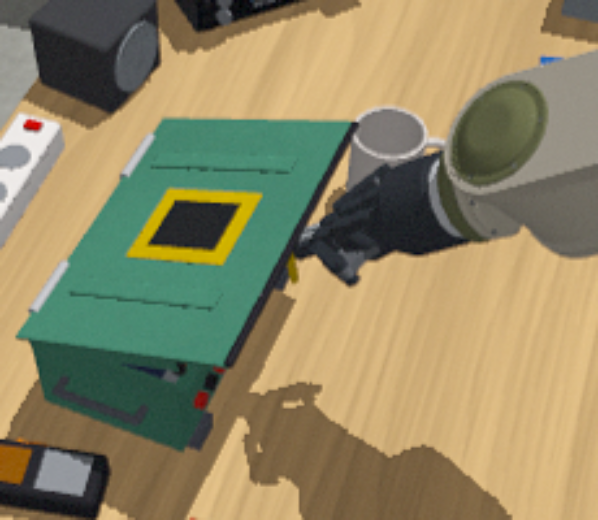

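θ ≈ 0.19 now (bead's left end at about (277,230)), so the edge has risen about 40 mm and is clear of the flange. Next I follow the arc, then slide right, away from the catch.

```bash
python3 -m creep '[[[0.1,0,0.3,0,0,0],[0.2,-0.01,0.65,0,0,0],[0.35,-0.02,1,0,0,0],[0.55,-0.03,1.35,0,0,0],[0.75,-0.05,1.7,0,0,0],[1,-0.06,2.05,0,0,0],[1,-0.06,2.05,0,0,0]]]'; python3 -c "
from h import *
where()"; python3 -m creep '[[[-0.02,-0.3,0,0,0,0],[-0.04,-0.7,0,0,0,0],[-0.07,-1.1,0,0,0,0],[-0.09,-1.5,0,0,0,0],[-0.12,-1.9,0,0,0,0],[-0.14,-2.3,0,0,0,0],[-0.16,-2.6,0,0,0,0],[-0.17,-2.8,0,0,0,0],[-0.17,-2.8,0,0,0,0]]]'; python3 -c "
from h import *
where()"
```

```text
time_s: 7.47
eef_pos: [503.5, 58.7, 279.0]
ee_rot: [0.013, 0.913, -0.027, 0.407]
force: [-7.6, -4.0, 1.8]
grip_width: 0.004
grip_force: 4.9
t 7.47 tip x,lat,z 42.1 -5.3 65.1 pitch 42.0 F [-7.6 -4.   1.8] Fbox [-7.4 -4.5] J [-0.14  0.08  2.03  0.28  0.2   1.24]
time_s: 8.22
eef_pos: [498.4, -11.4, 277.0]
ee_rot: [0.012, 0.914, -0.028, 0.405]
force: [-4.3, -0.7, -2.5]
grip_width: 0.002
grip_force: 2.2
t 8.22 tip x,lat,z 41.1 -75.5 63.0 pitch 42.2 F [-4.3 -0.7 -2.5] Fbox [-4.3 -1. ] J [-0.33  0.06  2.06  0.78  0.29  0.62]
```

```bash
python3 -m creep '[[[0.25,-0.01,0.35,0,0,0],[0.52,-0.03,0.68,0,0,0],[0.8,-0.05,1,0,0,0],[1.12,-0.07,1.32,0,0,0],[1.45,-0.09,1.5,0,0,0],[1.8,-0.11,1.7,0,0,0],[2.1,-0.13,1.9,0,0,0],[2.4,-0.15,2.1,0,0,0],[2.7,-0.17,2.3,0,0,0],[3.04,-0.18,2.52,0,0,0],[3.04,-0.18,2.52,0,0,0]]]'; python3 -c "
from h import *
where()
s=ctrl.capture('side');im=s['image']
H=B+210*EX-30*EZ
for th in(.6,.8,.9,1,1.1):
  print(th,[np.round(proj(s,H+212*(-np.cos(.14+th)*EX+np.sin(.14+th)*EZ)+l*EY)) for l in(146,-146)])
cv2.imwrite('pics/c5.png',cv2.resize(im[50:290,190:420],None,fx=2.4,fy=2.4)[:,:,::-1])"
```

```text
time_s: 9.13
eef_pos: [575.8, -15.4, 341.5]
ee_rot: [0.012, 0.913, -0.027, 0.407]
force: [-2.3, -0.5, -0.3]
grip_width: -0.001
grip_force: 1.1
t 9.13 tip x,lat,z 118.8 -74.8 127.7 pitch 42.0 F [-2.3 -0.5 -0.3] Fbox [-2.3 -0.6] J [-0.28  0.15  1.77  0.41  0.43  1.05]
0.6 [array([256., 200.]), array([310., 109.])]
0.8 [array([240., 186.]), array([297.,  95.])]
0.9 [array([232., 179.]), array([290.,  89.])]
1 [array([222., 173.]), array([282.,  83.])]
1.1 [array([212., 167.]), array([274.,  78.])]
```

View pics/c5.png

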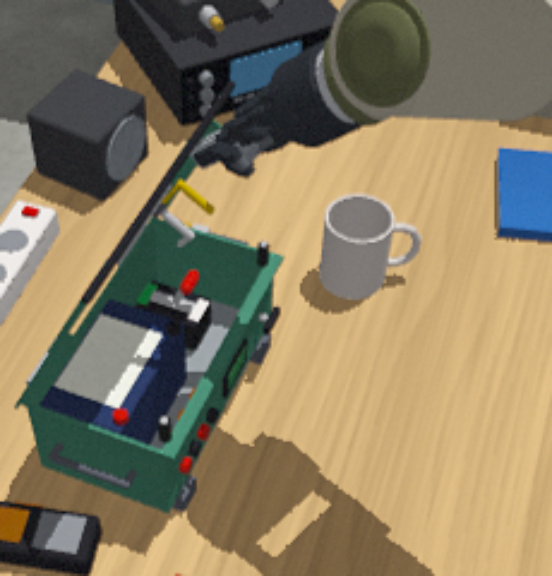

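The hood is at about 0.96 rad (bead end at side pixel (226,176)) with the tips behind its underside, to the right of the yellow catch. The red toggle shows at (269,167). I push the hood over the top.

```bash
python3 -m creep '[[[0.35,-0.02,0.15,0,0,0],[0.7,-0.04,0.28,0,0,0],[1.05,-0.06,0.38,0,0,0],[1.4,-0.08,0.47,0,0,0],[1.75,-0.1,0.55,0,0,0],[2.1,-0.13,0.62,0,0,0],[2.45,-0.15,0.67,0,0,0],[2.8,-0.17,0.7,0,0,0],[3.1,-0.19,0.7,0,0,0],[3.4,-0.2,0.7,0,0,0],[3.7,-0.22,0.7,0,0,0],[4,-0.24,0.68,0,0,0],[4.3,-0.26,0.65,0,0,0],[4.3,-0.26,0.65,0,0,0],[4.3,-0.26,0.65,0,0,0]]]'; python3 -c "
from h import *
where()
s=ctrl.capture('side');im=s['image']
H=B+210*EX-30*EZ
for th in(1.4,1.5,1.6,1.7):
  print(th,[np.round(proj(s,H+212*(-np.cos(.14+th)*EX+np.sin(.14+th)*EZ)+l*EY)) for l in(146,-146)])
t=ctrl.capture('top')['image']
o=np.hstack([cv2.resize(im[30:270,110:340],(383,400)),cv2.resize(t[60:260,200:400],(400,400))])
cv2.imwrite('pics/c6.png',o[:,:,::-1])"
```

```text
time_s: 10.43
eef_pos: [682.8, -22.2, 356.6]
ee_rot: [0.012, 0.913, -0.028, 0.406]
force: [-0.7, -0.3, 0.3]
grip_width: 0.002
grip_force: 0.0
t 10.43 tip x,lat,z 226.0 -75.3 142.7 pitch 42.1 F [-0.7 -0.3  0.3] Fbox [-0.7 -0.3] J [-0.24  0.37  1.44  0.27  0.52  1.21]
1.4 [array([182., 153.]), array([249.,  68.])]
1.5 [array([173., 150.]), array([240.,  66.])]
1.6 [array([163., 148.]), array([232.,  64.])]
1.7 [array([155., 147.]), array([224.,  64.])]
```

View pics/c6.png

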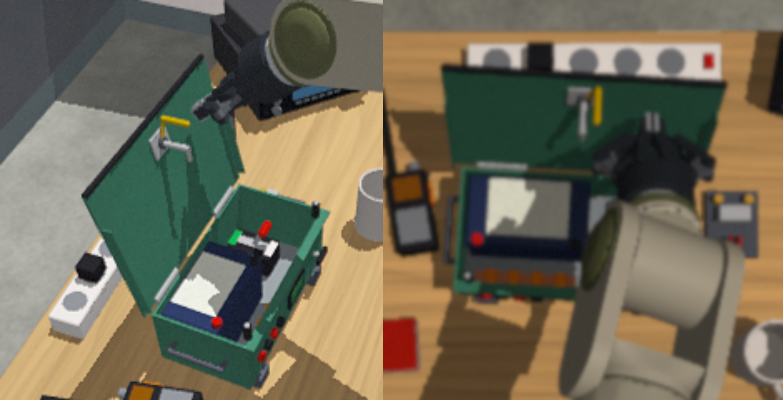

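The hood leans back fully open (left bead end at about (160,148), predicted 1.6–1.7) and the force is about zero. The red toggle bar is at side (269,167). I check it against the prediction and work out the next move.

```bash
python3 - <<'E'
from h import *
s=ctrl.capture('side')
print("pred",proj(s,B+131*EX-80*EY-53*EZ),proj(s,B+125*EX-80*EY-53*EZ))
g=cv2.cvtColor(s['image'],cv2.COLOR_RGB2HSV);m=cv2.inRange(g,(0,170,100),(6,255,255))|cv2.inRange(g,(175,170,100),(180,255,255))
m[:,:250]=0;m[:,290:]=0;m[:150]=0;m[190:]=0;ys,xs=np.nonzero(m);print(xs.mean(),ys.mean(),xs.min(),xs.max(),ys.min(),ys.max(),len(xs))
print(goal(103,-80,40,75));print(goal(103,-80,-63,75))
E
```

```text
pred (np.float64(269.15628696686787), np.float64(168.12158605186326)) (np.float64(271.30660418555277), np.float64(168.78950547571873))
268.66 167.2 265 272 163 172 50
(array([595. , -21.7, 275.5]), array([-3.5 ,  0.02, -3.26]), array([0.4 , 6.58, 0.  ]))
(array([595. , -21.7, 172.5]), array([-3.5 ,  0.02, -7.38]), array([0.4 , 6.58, 0.  ]))
```

Prediction and measurement agree to a pixel.

```bash
python3 -m creep '[[[-1,0,0,0,0,0],[-2,0,0,0,0,0],[-2.8,0,0,0.08,1.3,0],[-3.5,0,-0.3,0.16,2.6,0],[-3.5,0,-0.8,0.24,3.9,0],[-3.5,0,-1.6,0.32,5.2,0],[-3.5,0,-2.4,0.4,6.58,0],[-3.5,0,-3.26,0.4,6.58,0],[-3.5,0,-3.26,0.4,6.58,0],[-3.5,0,-3.26,0.4,6.58,0]]]'; python3 - <<'E'
from h import *
where();print(goal(103,-80,-63,75))
s=ctrl.capture('side')['image'];t=ctrl.capture('top')['image']
o=np.hstack([cv2.resize(s[30:270,110:340],(383,400)),cv2.resize(t[60:260,200:400],(400,400))])
cv2.imwrite('pics/c7.png',o[:,:,::-1])
E
```

```text
time_s: 11.42
eef_pos: [594.9, -22.1, 275.4]
ee_rot: [0.004, 0.991, -0.03, 0.13]
force: [-0.2, 0.4, 1.0]
grip_width: -0.001
grip_force: 0.0
t 11.42 tip x,lat,z 102.9 -80.4 39.9 pitch 75.0 F [-0.2  0.4  1. ] Fbox [-0.2  0.3] J [-0.25  0.39  1.48  0.06  1.01  1.36]
(array([595. , -21.7, 172.5]), array([ 0.  ,  0.02, -4.11]), array([-0., -0.,  0.]))
```

View pics/c7.png

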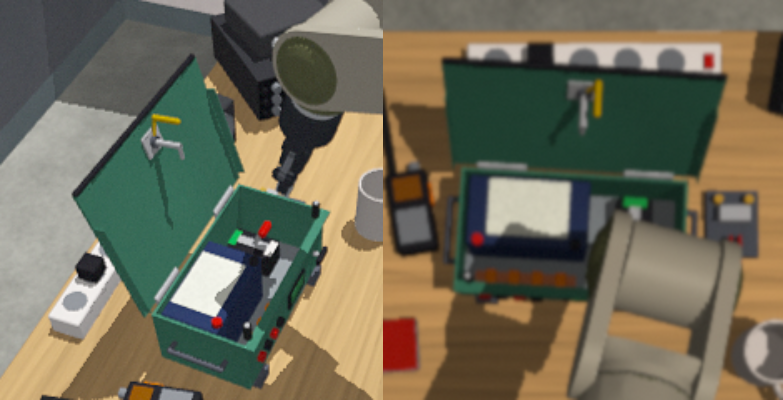

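The hood stays open on its stop, and the tips hang above the box in front of the toggle (crop (265,229)). Next I lower them.

```bash
python3 -m creep '[[[0,0.02,-0.6,0,0,0],[0,0.02,-1.3,0,0,0],[0,0.02,-2,0,0,0],[0,0.02,-2.6,0,0,0],[0,0.02,-3.1,0,0,0],[0,0.02,-3.6,0,0,0],[0,0.02,-4.1,0,0,0],[0,0.02,-4.1,0,0,0]]]'; python3 -c "
from h import *
where()"; python3 -m creep '[[[0.25,-0.01,0,0,0,0],[0.5,-0.03,0,0,0,0],[0.75,-0.04,0,0,0,0],[0.75,-0.04,0,0,0,0]]]';  python3 -c "
from h import *
where()"
```

```text
time_s: 12.18
eef_pos: [594.7, -21.7, 172.5]
ee_rot: [0.004, 0.991, -0.03, 0.13]
force: [-0.3, 0.1, -0.8]
grip_width: -0.001
grip_force: 0.0
t 12.18 tip x,lat,z 102.6 -79.9 -63.0 pitch 75.0 F [-0.3  0.1 -0.8] Fbox [-0.3  0.1] J [-0.25  0.51  1.6   0.07  0.78  1.34]
time_s: 12.52
eef_pos: [615.2, -22.9, 174.2]
ee_rot: [0.004, 0.991, -0.03, 0.132]
force: [0.3, -0.9, 0.0]
grip_width: 0.002
grip_force: 0.0
t 12.52 tip x,lat,z 123.4 -80.0 -61.3 pitch 74.9 F [ 0.3 -0.9  0. ] Fbox [ 0.3 -0.9] J [-0.24  0.54  1.53  0.06  0.81  1.35]
```

```bash
python3 -m creep '[[[0.3,-0.02,0,0,0,0],[0.6,-0.04,0,0,0,0],[0.9,-0.05,0,0,0,0],[1.15,-0.07,0,0,0,0],[1.3,-0.08,0,0,0,0],[1.3,-0.08,0,0,0,0]]]';  python3 -c "
from h import *
where()
s=ctrl.capture('side')
for th in(0,.5,.8,.9,1):
  A=th-.5; print(th,np.round(proj(s,B+(155+50*np.sin(A))*EX-80*EY+(68-165+50*np.cos(A))*EZ),1))
g=cv2.cvtColor(s['image'],cv2.COLOR_RGB2HSV);m=cv2.inRange(g,(0,170,100),(6,255,255))|cv2.inRange(g,(175,170,100),(180,255,255))
m[:,:230]=0;m[:,290:]=0;m[:140]=0;m[190:]=0;ys,xs=np.nonzero(m);print(xs.mean(),ys.mean(),xs.min(),xs.max(),ys.min(),ys.max(),len(xs))"
```

```text
time_s: 13.02
eef_pos: [647.0, -24.8, 172.8]
ee_rot: [0.004, 0.991, -0.03, 0.131]
force: [0.2, 0.6, -1.2]
grip_width: -0.001
grip_force: 0.1
t 13.02 tip x,lat,z 155.1 -79.9 -62.7 pitch 75.0 F [ 0.2  0.6 -1.2] Fbox [0.1 0.6] J [-0.23  0.61  1.43  0.06  0.85  1.37]
0 [269.1 168.2]
0.5 [260.5 163.8]
0.8 [255.3 162.8]
0.9 [253.7 162.8]
1 [252.2 162.9]
253.7826086956522 164.6086956521739 252 256 162 167 23
```

```bash
python3 -m creep '[[[0.1,0,0,0,0,0],[0.2,-0.01,0,0,0,0],[0.2,-0.01,0,0,0,0]]]';  python3 -c "
from h import *
where()"; python3 -m creep '[[[0.1,0,0,0,0,0],[0.2,-0.01,0,0,0,0],[0.2,-0.01,0,0,0,0]]]';  python3 -c "
from h import *
where()"
```

```text
time_s: 13.32
eef_pos: [651.6, -25.0, 173.1]
ee_rot: [0.004, 0.991, -0.03, 0.131]
force: [-1.7, 0.3, -0.9]
grip_width: 0.001
grip_force: 0.7
t 13.32 tip x,lat,z 159.6 -79.8 -62.4 pitch 75.0 F [-1.7  0.3 -0.9] Fbox [-1.7  0.2] J [-0.23  0.62  1.41  0.06  0.86  1.37]
time_s: 13.57
eef_pos: [655.9, -25.1, 172.9]
ee_rot: [0.004, 0.991, -0.03, 0.129]
force: [-9.1, 0.8, 1.8]
grip_width: 0.005
grip_force: 4.6
t 13.57 tip x,lat,z 163.8 -79.7 -62.6 pitch 75.2 F [-9.1  0.8  1.8] Fbox [-9.1  0.2] J [-0.23  0.63  1.39  0.06  0.87  1.37]
```

The stop is felt (9 N). I hold briefly, back off, lift out and look.

```bash
python3 -m creep '[[[0,0,0,0,0,0],[0,0,0,0,0,0],[-0.4,0.02,0,0,0,0],[-1,0.06,0,0,0,0],[-1.2,0.07,0.6,0,0,0],[-1.4,0.08,1.6,0,0,0],[-1.6,0.08,2.8,0,0,0],[-2.2,0.08,4.2,0,0,0],[-3.2,0.08,5.4,0,0,0],[-4.4,0.08,6,0,0,0],[-5.6,0.08,6.4,0,0,0],[-5.6,0.08,6.4,0,0,0],[-5.6,0.08,6.4,0,0,0]]]';  python3 -c "
from h import *
where()
s=ctrl.capture('side')
g=cv2.cvtColor(s['image'],cv2.COLOR_RGB2HSV);m=cv2.inRange(g,(0,170,100),(6,255,255))|cv2.inRange(g,(175,170,100),(180,255,255))
m[:,:230]=0;m[:,290:]=0;m[:140]=0;m[190:]=0;ys,xs=np.nonzero(m);print(xs.mean(),ys.mean(),len(xs))
t=ctrl.capture('top')['image']
o=np.hstack([cv2.resize(s['image'][30:270,110:340],(383,400)),cv2.resize(t[60:260,200:400],(400,400))])
cv2.imwrite('pics/c8.png',o[:,:,::-1])"
```

```text
time_s: 14.65
eef_pos: [516.3, -23.3, 334.8]
ee_rot: [0.004, 0.991, -0.03, 0.133]
force: [0.1, 0.2, -0.3]
grip_width: -0.0
grip_force: 0.0
t 14.65 tip x,lat,z 24.8 -86.4 99.4 pitch 74.7 F [ 0.1  0.2 -0.3] Fbox [0.1 0.2] J [-0.29  0.17  1.62  0.07  1.1   1.31]
252.51020408163265 162.26530612244898 49
```

View pics/c8.png

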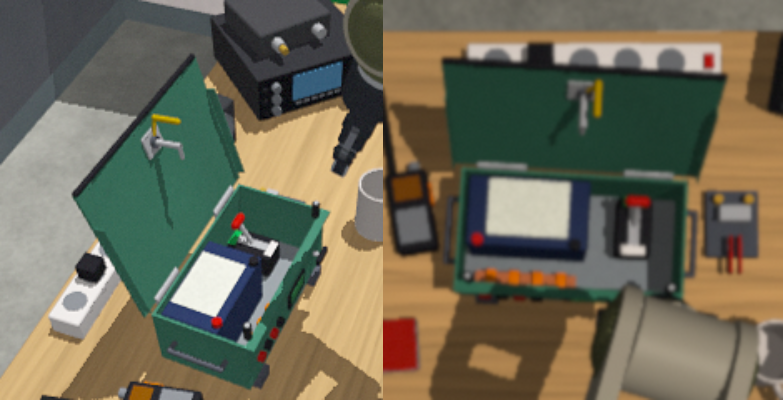

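The red toggle now sits at (252.5,162.3), matching the prediction for 1.0 rad (252.2,162.9). The hood is open and the robot is clear.

```bash
python3 -c "
from rig import ctrl
print(ctrl.finish_job())"
```

```text
the job is handed in; nothing more can be done
None
```

I handed the job in at about 15 s: the hood leans fully open, the isolator toggle is over at the back (about 1.0 rad in the image), the highest force I read was about 11 N, the other things on the desk weren't touched, and the judge's verdict was not shown.

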